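# Close the tile press and switch its key bank from off to cure

### The arm

A 6-joint arm with a two-finger parallel gripper is mounted at the origin on a cart in front of the work surface, level with it; the furniture and walls round the work are solid. World frame = base frame: x ahead of the robot, y to its left, z up, the work surface at z = 0. Lengths are in mm, angles in rad, forces in N, time in s.
With the tool pointing down it reaches from about 275 to 850 mm from the base axis. Payload 19 kg.
Tool frame: the origin (TCP) lies on the centre line of the jaws, within the pads' length; the fingertips stand 19 mm ahead of it and the grasp point (between the pads) is the TCP; z points along the fingers, y is the line along which they close (so a half turn about z gives the same grasp; the last joint's range is limited). The gripper opens to 85 mm and grips with 20 to 120 N. Pads are 22 mm wide; open, the fingers measure 114 mm over their backs; the gripper's body (76 mm by 85 mm) begins 54 mm behind the grasp point. The pads swing forward as they close: fully open they stand 13 mm farther back than shut.
Start: joints at [-0.134, 0.15, 1.437, -0, 1.554, -0.134], TCP at [574.972, -0.016, 250.267] pointing down, gripper open.
Joint ranges: [-2.8, 2.8], [-0.68, 2.1], [0.12, 2.68], [-1.39, 4.53], [0.16, 2.79], [-2.81, 2.81]. Speed limits (rad/s): [1.89, 1.89, 2.22, 3.01, 3.01, 3.01].

### API

Orientations are given as a unit quaternion [w, x, y, z].
In Python, from plant import arm, grab_frame, get_calibration gives the robot as it stands. The module is installed in compiled form; this text tells all that it offers.
- The arm moves only by the tool play_rows, never from a script. Its argument "deltas" is a list of rows, each a list of 7 numbers: the closure in counts, from 0 (fully open) to 255 (shut), then the shift along the tool's x, y, z in m, then the turn, a rotation vector about the tool's x, y, z in rad. A call has 1 to 5 rows; each row shifts and turns the commanded pose from where the row before left it, along the tool's axes as they then stand; what a row does not reach is not made up. A row lasts 1/10 s, in which the tool goes at most 50 mm and 8.59 degrees, less where a joint would pass 70% of its speed; a pose out of reach is approached as far as the arm can. A call is refused whole if a number of a shift passes 0.05 or a number of a turn 0.15, either way. A call with a gripper value outside its range is refused whole. The fingers move at their own pace and stop on an object; "force" is the grip in N (left out, the last holds). Time passes only in rows, so rows that do not move let the fingers close. It gives the time, the measured TCP pose, the force, the opening and the grip force at its end, in the units of the state.
- arm.observe(): the state, without advancing time (a new reading comes with each control period).
- grab_frame(name): name is "scene" or "side" or "wrist"; returns (picture, depth): 480x640x3 uint8, red, green, blue; 480x640 float32, mm along the optical axis (not along the pixel's ray), 0 where there is no reading.
- get_calibration(name): a dict with "fx", "fy", "cx", "cy" (pixels), "world_from_camera" (4x4, takes a point from camera to world coordinates). Camera axes: x right, y down, z forward; pixel columns grow to the right and rows downward; lengths in mm; the calibration is good to about 2 mm. A picture is of the moment at which its call begins: read the wrist's pose just before it. get_calibration takes no time and is no camera call; for the wrist camera it gives the pose at the moment of the call.
- arm.hand_in(): hands the job in; it is judged then, once.
The state is a dict: "t": time; "q": joint angles; "qvel": joint speeds; "tau": joint torques, N m; "tool_pos": TCP position; "eef_rot": TCP orientation; "wrist_force": force on the tool from outside, world axes, zero at the start; "torque": the same for the moment, N m; "opening": opening from 0.0 (shut) to 1.0 (fully open); "grasp_force": force on a finger pad.
Only numpy, scipy, OpenCV 4.12 (cv2) and the standard library are available. Lean on these libraries where they do the work, as an engineer would, in place of code of your own. Each camera call takes 0.05 s, during which the arm holds its last target. There are 200 camera calls.

### The job

Close the tile curing press: draw the aluminium press plate, whose tongue sticks out, wholly out from under the low plywood rack, put it down flat on the bench and let go of it, then take it again by the black handle and lower it, keeping it level, over the press's two guide pins until it is fully home, and let go. Then start the cure by pressing only the green key of the interlocked bank until it latches and the latched red key pops up. Leave the tape roll on top of the rack where it is.

Things in the scene. Friction and masses are not known exactly. Their poses are not given: they have to be found in the camera images.
- rack: low plywood rack fixed on the bench; origin on the bench. Roof 124 mm wide (y), its underside 58 mm and top 66 mm up, spans x = -20 to +85 mm; side walls' inner faces at y = +/-54 mm; open only towards its own -x, which points roughly to the robot's right. A tape roll stands on the roof
- plate: loose aluminium press plate, 0.35 to 0.6 kg, at the start on the bench under the rack. Origin: centre of the underside of its 150 (x) x 80 (y) x 16 (z) mm slab. 15 mm through-holes at x = -58 and +58 mm, y = 0. A tongue 28 mm wide (y), 16 mm thick sticks out of the -x end, x = -75 to -111 mm, and shows outside the rack. A handle stands on the middle. Either way round fits the pins
- plate_grip (a point): point in the plate's black handle, 39 mm above the plate's underside, plate axes. The handle is an upright rib 16 mm thick (plate x), 52 to 60 mm long (plate y), from 16 to 50 mm above the underside; at the start it is covered by the rack's roof. Grip it across its 16 mm
- plate_tongue (a point): centre of the plate's tongue, 8 mm above the plate's underside, 20 mm from the tip, plate axes. Grip it across its 28 mm (plate y)
- unit: the press: grey housing fixed on the bench, 150 (x) x 164 (y) x 60 (z) mm, origin on the bench under its middle, x away from the robot. A row of four keys lies along its robot side (x = -47 mm), two steel guide pins stand behind them, 12 mm in diameter at x = 25, y = +/-58 mm, tops 108 mm above the bench, the upper 11 mm tapered to 4 mm. A small tile lies between the pins
- seat (a point): point half-way between the press's guide pins, 74 mm above the bench: where the plate's origin is when the plate is home, resting on two steel bosses round the pins (pin tops are 34 mm above this). Axes are the housing's; the seated plate has its x along this y, either way round
- key_red (a joint): red key of the bank, 34 (unit x) x 26 (unit y) mm cap; m pressed down: 0 = up, 0.010 = fully down, its stop, where it latches. Latched down (0.010) at the start.
- key_green (a joint): green key of the bank, 34 (unit x) x 26 (unit y) mm cap; m pressed down: 0 = up, 0.010 = fully down, its stop, where it latches. Up at the start. Pressing any key needs about 4 N (no more than 5 N); it then snaps down, stays latched after release, and the one that was latched pops up.
- key_yellow (a joint): yellow key of the bank, 34 (unit x) x 26 (unit y) mm cap; m pressed down: 0 = up, 0.010 = fully down, its stop, where it latches. Up at the start; not to be pressed.
- key_blue (a joint): blue key of the bank, 34 (unit x) x 26 (unit y) mm cap; m pressed down: 0 = up, 0.010 = fully down, its stop, where it latches. Up at the start; not to be pressed.
- top_green (a point): centre of the green key's top face (z about 0.084 when up, 0.074 when latched); axes as the unit's. The keys stand in one row along the housing's y, 38 mm apart, 72 mm nearer the robot (-x) than seat, in an order that changes
- top_red (a point): centre of the red key's top face (z about 0.084 when up, 0.074 when latched); axes as the unit's
- tape_roll: roll of brown paper tape, 60 mm diameter, 24 mm high, loose on the rack's roof; origin at its underside. Not to be disturbed

How it is judged (in metres and radians):
On the way, in this order (a step that is already met when the one before it is completed fails the run):
1. the plate lies flat on the bench, out from under the rack's roof, and is let go (x of plate_grip in the frame of rack below -0.088 m and height (world z) of plate below 0.004 m and angle between plate's own z axis and vertical below 0.05 rad and contact force between the fingers and plate below 0.3 N), for 0.2 s.
2. the plate is lifted, held by its handle (height (world z) of plate above 0.03 m and distance between the grasp point and plate_grip below 0.04 m and contact force between the fingers and plate above 1 N), for 0.2 s.
3. the plate is fully home on the two guide pins and let go (z of plate in the frame of seat between -0.004 and 0.0025 m and horizontal distance between plate and seat below 0.005 m and angle between plate's own z axis and vertical below 0.03 rad and angle between the x axis of plate and the y axis of seat, either way round below 0.05 rad and contact force between the fingers and plate below 0.3 N), for 0.2 s.
4. the green key is latched down and the other three are up (value of joint key_green above 0.007 m and value of joint each of key_red, key_yellow, key_blue below 0.003 m), for 0.2 s.
At the end, for the whole second after the job is handed in: The plate is released and rests fully home on both guide pins (underside within 2.5 mm of the seat level, centred within 5 mm, level within 0.03 rad); the green key is latched down (more than 7 mm), the red, yellow and blue keys are up (less than 3 mm) (all of step 3 and all of step 4); the robot touches nothing.
It fails at once if the yellow or blue key is pressed (value of joint any of key_yellow, key_blue above 0.006 m).
It fails at once if the plate is tilted by more than 0.3 rad (angle between plate's own z axis and vertical above 0.3 rad).
It fails at once if the tape roll is shifted by more than 30 mm (distance of tape_roll from where it was at the start of the episode above 0.03 m).
It also fails if it takes over 58 s, if anything falls off the work surface, if the arm or the gripper's body presses on something with over 40 N, if the wrist force passes 120 N, or if a joint passes its speed limit or range.

## Working session

There is one attempt and no reset: what is moved stays moved. The work goes in short steps, Python scripts to look and compute and a tool call to move; the robot and the scene stay as the last step left them, time stands still between calls to the robot, and variables do not carry over. Pictures are saved under pics/ and viewed, at most 10 in all, crops included, and the job is handed in when it is done.

Besides the shell and the picture viewer there is one more tool, called after "Emit:" by a JSON object that holds its "method" and its "body", one argument or row to a line. play_rows: Moves the arm, as the interface text tells. Its arguments: {"type":"object","properties":{"deltas":{"type":"array","items":{"type":"array","items":{"type":"number"}}},"force":{"type":"number"}},"required":["deltas"]}

```bash
mkdir -p pics; cat > h.py <<'E'
import numpy as np, cv2
from plant import arm, grab_frame, get_calibration
def cal(n):
    c=get_calibration(n); return c, np.array(c["world_from_camera"],float)
def pts(d,c,T):
    v,u=np.mgrid[0:480,0:640]
    P=np.stack([(u-c["cx"])/c["fx"]*d,(v-c["cy"])/c["fy"]*d,d,np.ones_like(d)],-1)
    return (P@T.T)[...,:3]
def ray(u,v,z,c,T):
    r=T[:3,:3]@np.array([(u-c["cx"])/c["fx"],(v-c["cy"])/c["fy"],1]); o=T[:3,3]
    return o+r*(z-o[2])/r[2]
def snap(n):
    c,T=cal(n); im,d=grab_frame(n); np.savez(f'{n}.npz',im=im,d=d,T=T); return im,d,c,T
E
python3 - <<'E'
from h import *
ims=[]
for n in("scene","side","wrist"):
    im,d,c,T=snap(n); cv2.imwrite(f"pics/{n}0.png",im[...,::-1]); print(n,c["fx"],T.round(2).tolist())
print(arm.observe())
a=[cv2.imread(f"pics/{n}0.png") for n in("scene","side")]
E
```

```text
scene 529.1626377092649 [[0.75, -0.3, 0.59, 89.88], [-0.66, -0.33, 0.67, -434.47], [-0.0, -0.9, -0.44, 471.45], [0.0, 0.0, 0.0, 1.0]]
side 555.9377056650974 [[1.0, -0.06, 0.08, 527.35], [-0.1, -0.45, 0.89, -707.66], [-0.02, -0.89, -0.45, 525.98], [0.0, 0.0, 0.0, 1.0]]
wrist 349.6524153247024 [[1.0, 0.0, -0.0, 574.45], [-0.0, -0.95, -0.31, 78.5], [-0.0, 0.31, -0.95, 373.69], [0.0, 0.0, 0.0, 1.0]]
{'t': 0.15, 'q': array([-1.34044064e-01,  1.50912027e-01,  1.43784053e+00,  1.46167408e-05,
        1.55378876e+00, -1.33999387e-01]), 'qvel': array([-3.01866168e-04, -1.03957142e-03, -3.92087688e-03,  9.63363026e-04,
        1.33024135e-03, -7.47564707e-05]), 'tau': array([ 2.28272773e-03, -7.13383126e+01, -5.71041870e+01, -3.10331814e-05,
        7.20541226e-03, -6.05664604e-05]), 'tool_pos': array([ 5.74844899e+02, -1.97449283e-02,  2.49812417e+02]), 'eef_rot': array([-3.81640272e-04,  7.07122588e-01,  7.07090815e-01, -2.81765742e-04]), 'wrist_force': array([ 0.09793344, -0.30840214, -0.27185572]), 'torque': array([-0.02003386, -0.01495843,  0.00516299]), 'grasp_force': 0.0, 'opening': 0.9949653876833645}
```

View pics/scene0.png

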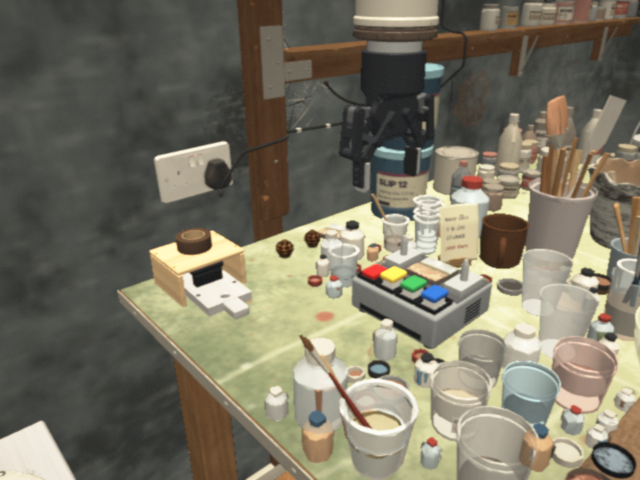

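View pics/side0.png

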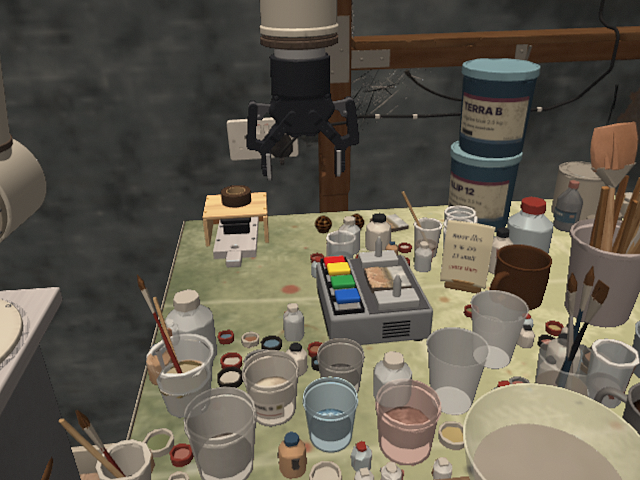

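The scene view shows the rack at left (about 198,262) with the tape roll on top. The plate's tongue points right, at (235,305). The press is at (420,290), with keys red, yellow, green, blue running from far to near. In the side view the tongue is at (234,257) and the pins are near (378,240) and (397,285).

```bash
cat > m.py <<'E'
from h import *
for n in("scene","side"):
    D=np.load(n+'.npz'); im,d,T=D['im'],D['d'],D['T']; c=get_calibration(n)
    P=pts(d.astype(float),c,T); hsv=cv2.cvtColor(im,cv2.COLOR_RGB2HSV)
    x,y,z=P[...,0],P[...,1],P[...,2]; ok=d>0
    H,S,V=[hsv[...,i].astype(int) for i in range(3)]
    reg=ok&(z>60)&(z<95)&(x>400)&(x<750)&(abs(y)<200)
    print(n)
    for nm,lo,hi in(("red",0,6),("yel",22,34),("grn",45,75),("blu",100,125)):
        m=reg&(S>130)&(V>60)&(H>=lo)&(H<=hi)&(z>(70 if nm=='red' else 80))
        k,l,st,ce=cv2.connectedComponentsWithStats(m.astype(np.uint8))
        if k<2: print(nm,0);continue
        i=1+np.argmax(st[1:,4]); q=P[l==i]; print(nm,st[i,4],np.median(q,0).round(1),ce[i].round(1),cv2.minAreaRect(q[:,:2].astype(np.float32)))
    low=ok&(S<60)&(V>90)&(x>250)&(x<520)&(y>-20)&(y<330)
    m=low&(z>11)&(z<20)
    k,l,st,ce=cv2.connectedComponentsWithStats(m.astype(np.uint8))
    for i in range(1,k):
        if st[i,4]>60: q=P[l==i]; print('plate',st[i],np.median(q,0).round(1),cv2.minAreaRect(q[:,:2].astype(np.float32)), q.min(0).round(),q.max(0).round())
    m=ok&(z>60)&(z<71)&(S>40)&(x>200)&(x<480)&(y>100)&(y<400)
    k,l,st,ce=cv2.connectedComponentsWithStats(m.astype(np.uint8))
    for i in range(1,k):
        if st[i,4]>200: q=P[l==i]; print('roof',st[i],np.median(q,0).round(1),cv2.boxPoints(cv2.minAreaRect(q[:,:2].astype(np.float32))).round(1).tolist())
    m=ok&(z>92)&(z<112)&(x>450)&(x<750)&(abs(y)<160)&(S<70)
    k,l,st,ce=cv2.connectedComponentsWithStats(m.astype(np.uint8))
    for i in range(1,k):
        if st[i,4]>15: q=P[l==i]; print('pin?',st[i],q.mean(0).round(1),q.min(0).round(),q.max(0).round())
    m=ok&(z>56)&(z<63)&(x>450)&(x<750)&(abs(y)<160)
    q=P[m]; print('housing',cv2.minAreaRect(q[:,:2].astype(np.float32)),len(q))
E
python3 m.py
```

```text
scene
red 182 [620.6  58.6  73.8] [373.9 270. ] ((623.7117919921875, 59.60932922363281), (26.278587341308594, 33.66501998901367), 87.44978332519531)
yel 225 [622.4  20.7  83.7] [393.6 273. ] ((625.8887939453125, 21.954744338989258), (36.95981979370117, 26.701305389404297), 2.4413340091705322)
grn 227 [623.8 -17.8  83.6] [413.4 282.5] ((625.7922973632812, -16.48773193359375), (32.01813507080078, 24.99848747253418), 1.4819660186767578)
blu 256 [625.2 -55.   83.7] [434.6 292.1] ((628.0234985351562, -53.45742416381836), (33.70091247558594, 26.385351181030273), 1.0534931421279907)
plate [ 184  270   68   45 1599] [450.7 245.6  16. ] ((456.46539306640625, 253.87118530273438), (150.11734008789062, 82.24610137939453), 88.27609252929688) [415. 179.  11.] [498. 330.  19.]
roof [ 150  242   75   34 1251] [424.9 300.7  66. ] [[395.6000061035156, 267.20001220703125], [479.8999938964844, 267.1000061035156], [480.0, 375.79998779296875], [395.70001220703125, 375.8999938964844]]
pin? [401 235   8  12  64] [694.9  62.1  99.3] [690.  57.  92.] [702.  68. 109.]
pin? [462 259   8  12  74] [698.5 -53.2  9
[... 658 characters left out ...]
29978942871094), (34.02145767211914, 27.292314529418945), 5.129153251647949)
plate [213 223  45  42 861] [453.1 240.6  18.8] ((452.904541015625, 254.4674530029297), (151.0787811279297, 80.76332092285156), 88.01667785644531) [412. 179.  11.] [496. 329.  20.]
roof [202 194  46  27 716] [422.9 292.2  69.2] [[391.79998779296875, 267.5], [479.5, 266.0], [481.3999938964844, 376.3999938964844], [393.70001220703125, 377.8999938964844]]
pin? [375 236   7  13  72] [693.3  61.3 101. ] [688.  56.  93.] [699.  67. 111.]
pin? [393 274   8  14  89] [696.9 -54.1 100.9] [692. -59.  93.] [702. -48. 112.]
housing ((619.5721435546875, -3.55291748046875), (312.802978515625, 260.64453125), 89.98997497558594) 2057
```

View pics/wrist0.png

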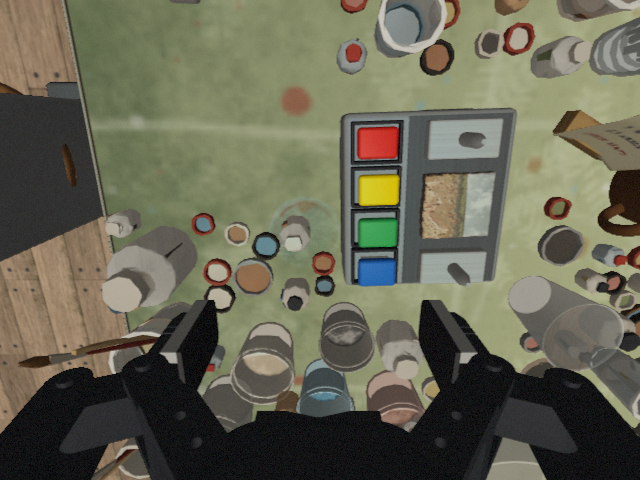

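The wrist view shows the keys in a column near x = 378 px, the green one at (378,232). The pins are at (472,139) and (457,272). Next I'll refine the tongue axis and the pin tops from the frames I already have.

```bash
cat > m2.py <<'E'
from h import *
for n in("scene","side","wrist"):
    D=np.load(n+'.npz'); im,d,T=D['im'],D['d'],D['T']; c=get_calibration(n)
    P=pts(d.astype(float),c,T); hsv=cv2.cvtColor(im,cv2.COLOR_RGB2HSV); S=hsv[...,1]; V=hsv[...,2]
    x,y,z=P[...,0],P[...,1],P[...,2]
    dz={'scene':0,'side':2.5,'wrist':0}[n]
    m=(d>0)&(z-dz>12)&(z-dz<19)&(S<60)&(V>90)&(x>400)&(x<510)&(y>160)&(y<340)
    print(n)
    for a,b in((170,185),(185,195),(195,205),(205,213),(222,235),(235,250),(250,262)):
        q=x[m&(y>=a)&(y<b)]
        if len(q)>8: print(' y',a,b,len(q),np.percentile(q,[2,98]).round(1),q.min().round(1),q.max().round(1))
    if m.any(): print(' tip y',np.percentile(y[m],[0,1]))
    for s in(1,-1):
        for lo,hi in((74,108),(100,110),(106,112)):
            q=P[(d>0)&(z-dz>lo)&(z-dz<hi)&(x>670)&(x<720)&(y*s>30)&(y*s<75)&(S<80)]
            if len(q)>3: print(' pin',s,lo,len(q),q.mean(0).round(1),q.min(0).round(1),q.max(0).round(1))
    m=(d>0)&(z-dz>62)&(z-dz<70)&(x>300)&(x<600)&(y>220)&(y<420)
    if m.sum()>50: print(' roof',cv2.boxPoints(cv2.minAreaRect(P[m][:,:2].astype(np.float32))).round(1).tolist())
    m=(d>0)&(z>20)&(x>350)&(x<560)&(y>20)&(y<175); print(' clutter corridor',m.sum(), P[m].mean(0) if m.any() else '')
E
python3 m2.py
```

```text
scene
 y 170 185 55 [440.3 465.6] 440.1 467.2
 y 185 195 70 [439.3 466.1] 439.1 466.8
 y 195 205 60 [440.5 466.8] 440.2 467.0
 y 205 213 46 [440.5 468.2] 440.0 468.4
 y 222 235 192 [415.3 494.2] 414.7 495.4
 y 235 250 244 [416.  494.6] 415.7 497.1
 y 250 262 187 [416.3 494.6] 415.7 496.0
 tip y [179.14531532 181.34624414]
 pin 1 74 242 [692.9  61.2  83.1] [670.9  48.   74. ] [719.9  74.6 107.9]
 pin 1 100 26 [695.4  63.  104.2] [692.9  58.7 100. ] [700.   66.9 109.4]
 pin 1 106 6 [696.2  63.2 108.1] [693.9  61.6 107.2] [698.1  64.9 109.4]
 pin -1 74 306 [694.9 -53.8  82.9] [671.1 -67.6  74. ] [719.4 -36.3 107.3]
 pin -1 100 31 [699.  -52.5 103.8] [695.6 -55.5 100.4] [703.6 -48.2 108. ]
 pin -1 106 7 [700.9 -51.5 106.9] [697.8 -54.9 106.2] [703.6 -49.1 108. ]
 roof [[300.70001220703125, 420.0], [300.70001220703125, 267.1000061035156], [599.7999877929688, 267.20001220703125], [599.7999877929688, 420.0]]
 clutter corridor 117 [540.57098025  23.40050922 421.07980359]
side
 y 170 185 39 [438.9 464. ] 438.6 464.0
 y 185 195 44 [438.5 464. ] 438.4 464.1
 y 195 205 42 [438. 464.] 437.9 465.3
[... 723 characters left out ...]
1035156], [597.2999877929688, 419.8999938964844], [304.8999938964844, 420.1000061035156]]
 clutter corridor 0 
wrist
 y 170 185 12 [450.7 463.2] 450.5 463.3
 tip y [180.50085211 180.52208865]
 pin 1 74 1359 [693.   62.7  79.8] [670.  48.  74.] [719.9  74.6 108. ]
 pin 1 100 134 [694.2  64.3 104.6] [691.   59.7 100. ] [698.8  68.5 109.5]
 pin 1 106 48 [695.1  64.5 107.8] [692.7  61.6 106.4] [697.7  67.2 109.5]
 pin -1 74 1113 [694.3 -49.8  80. ] [670.2 -66.9  74. ] [720.  -34.6 108. ]
 pin -1 100 110 [698.2 -50.2 104.1] [694.1 -55.2 100.1] [703.7 -45.8 109.3]
 pin -1 106 33 [698.9 -51.1 107.7] [696.9 -53.3 106. ] [701.5 -49.  109.3]
 clutter corridor 7 [557.42366666  20.26543764 327.99908943]
```

Emit:
{"method": "play_rows", "body": {
  "deltas": [
    [0,0.04,-0.024,0.02,0,0,0.028],
    [0,0.04,-0.024,0.02,0,0,0],
    [0,0.04,-0.024,0.02,0,0,0],
    [0,0.04,-0.024,0.02,0,0,0],
    [0,0.035,-0.022,0.02,0,0,0]
  ]
}}

```text
t: 0.65
tool_pos: [461.3, 196.7, 150.7]
eef_rot: [-0.0, 0.717, 0.697, 0.0]
wrist_force: [1.0, 0.3, 0.6]
opening: 1.003
grasp_force: 0.0
```

Emit:
{"method": "play_rows", "body": {
  "deltas": [
    [0,0,0,0.03,0,0,0],
    [0,0,0,0.02,0,0,0],
    [0,0,0,0,0,0,0]
  ]
}}

```text
t: 0.95
tool_pos: [461.2, 195.1, 99.0]
eef_rot: [-0.001, 0.717, 0.697, -0.002]
wrist_force: [0.2, 0.5, 1.1]
opening: 1.001
grasp_force: 0.0
```

```bash
python3 - <<'E'
from h import *
im,d,c,T=snap("wrist"); cv2.imwrite("pics/w1.png",im[...,::-1])
s=arm.observe(); print(s['t'],s['tool_pos'].round(1),s['eef_rot'].round(4),s['wrist_force'].round(2))
P=pts(d.astype(float),c,T);x,y,z=P[...,0],P[...,1],P[...,2]
m=(d>0)&(z>12)&(z<20)&(x>400)&(x<510)&(y>150)&(y<265)
for a in range(176,262,6):
    q=x[m&(y>=a)&(y<a+6)]
    if len(q)>8: print(a,len(q),np.percentile(q,[2,98]).round(1))
E
```

```text
1.0 [462.1 195.1 100.8] [-6.000e-04  7.169e-01  6.972e-01 -1.000e-03] [ 0.45 -0.77  1.2 ]
176 12 [451.8 463.6]
182 334 [439.4 465.7]
188 388 [439.1 466. ]
194 390 [439.8 466.5]
200 391 [439.8 466.2]
206 414 [440.1 466.8]
212 536 [440.3 491.6]
218 1238 [415.4 491.9]
224 1246 [415.4 492.4]
230 1091 [415.5 492.8]
236 1180 [415.4 492.8]
242 1391 [416.  493.1]
248 1438 [416.5 493.1]
254 1470 [416.4 493.5]
260 1267 [416.8 493.5]
```

View pics/w1.png

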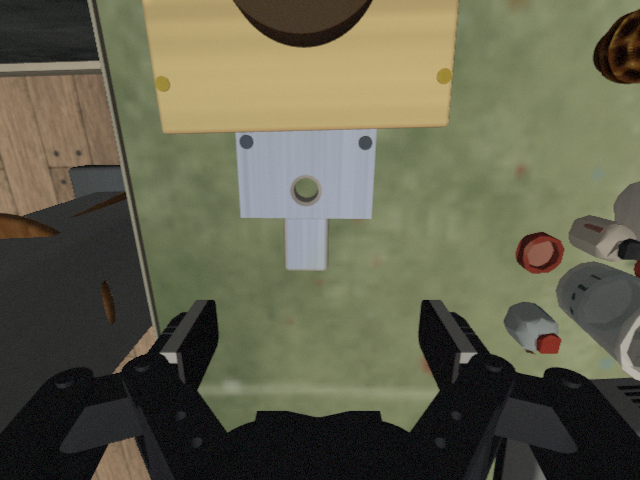

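The wrist view shows the tongue at (306,245), the front hole at (306,190), and the roof's front edge near row 130. Now I'll go down onto the tongue and grip it.

Emit:
{"method": "play_rows", "body": {
  "deltas": [
    [0,0.003,-0.0085,0.02,0,0,0],
    [0,0,0,0.03,0,0,0],
    [0,0,0,0.02,0,0,0],
    [0,0,0,0.006,0,0,0],
    [0,0,0,0,0,0,0]
  ]
}}

```text
t: 1.5
tool_pos: [454.7, 198.3, 26.0]
eef_rot: [-0.0, 0.717, 0.697, -0.0]
wrist_force: [0.4, 0.4, -0.5]
opening: 1.004
grasp_force: 0.0
```

Emit:
{"method": "play_rows", "body": {
  "deltas": [
    [255,0,0,0,0,0,0],
    [255,0,0,0,0,0,0],
    [255,0,0,0,0,0,0],
    [255,0,0,0,0,0,0],
    [255,0,0,0,0,0,0]
  ],
  "force": 40
}}

```text
t: 2.0
tool_pos: [454.5, 198.4, 26.2]
eef_rot: [0.0, 0.717, 0.697, 0.0]
wrist_force: [-3.0, -1.1, 8.9]
opening: 0.312
grasp_force: 39.5
```

Emit:
{"method": "play_rows", "body": {
  "deltas": [
    [255,-0.006,0,-0.0005,0,0,0],
    [255,-0.014,0,0,0,0,0],
    [255,-0.016,0,0,0,0,0],
    [255,-0.016,0,0,0,0,0],
    [255,-0.016,0,0,0,0,0]
  ]
}}

```text
t: 2.5
tool_pos: [452.4, 129.6, 26.2]
eef_rot: [-0.0, 0.717, 0.697, 0.0]
wrist_force: [0.9, 4.9, 2.6]
opening: 0.311
grasp_force: 40.0
```

Emit:
{"method": "play_rows", "body": {
  "deltas": [
    [255,-0.016,0,0,0,0,0],
    [255,-0.016,0,0,0,0,0],
    [255,-0.016,0,0,0,0,0],
    [255,-0.014,0,0,0,0,0],
    [255,-0.006,0,0,0,0,0]
  ]
}}

```text
t: 3.0
tool_pos: [450.5, 61.4, 26.2]
eef_rot: [-0.0, 0.717, 0.697, 0.0]
wrist_force: [-0.1, 6.0, 2.9]
opening: 0.317
grasp_force: 40.1
```

Emit:
{"method": "play_rows", "body": {
  "deltas": [
    [255,0,0,0,0,0,0],
    [0,0,0,0,0,0,0],
    [0,0,0,0,0,0,0],
    [0,0,0,0,0,0,0],
    [0,0,0,0,0,0,0]
  ]
}}

```text
t: 3.5
tool_pos: [450.4, 62.7, 25.9]
eef_rot: [-0.0, 0.717, 0.697, -0.0]
wrist_force: [0.8, 0.1, -0.6]
opening: 0.967
grasp_force: 0.0
```

Emit:
{"method": "play_rows", "body": {
  "deltas": [
    [0,0,0,-0.02,0,0,0],
    [0,0,0,-0.03,0,0,0],
    [0,0,0,-0.04,0,0,0],
    [0,0,0,-0.03,0,0,0],
    [0,0,0,0,0,0,0]
  ]
}}

```text
t: 4.0
tool_pos: [452.1, 62.6, 149.8]
eef_rot: [0.002, 0.717, 0.697, 0.002]
wrist_force: [0.8, -1.0, -0.8]
opening: 0.996
grasp_force: 0.0
```

```bash
cat > pl.py <<'E'
from h import *
im,d,c,T=snap("wrist"); cv2.imwrite("pics/w2.png",im[...,::-1])
s=arm.observe(); print(s['t'],s['tool_pos'].round(1),s['eef_rot'].round(4))
P=pts(d.astype(float),c,T);x,y,z=P[...,0],P[...,1],P[...,2]
R=(d>0)&(x>370)&(x<540)&(y>20)&(y<262)
for nm,m in(('slab',R&(z>12)&(z<20)),('handle',R&(z>46)&(z<54))):
    k,l,st,ce=cv2.connectedComponentsWithStats(m.astype(np.uint8)); i=1+np.argmax(st[1:,4]); q=P[l==i]
    print(nm,len(q),q[:,2].mean().round(1),cv2.minAreaRect(q[:,:2].astype(np.float32)),q.min(0).round(1),q.max(0).round(1))
    if nm=='slab':
        L=[]
        for a in range(80,240,8):
            w=q[(q[:,1]>=a)&(q[:,1]<a+8),0]
            if len(w)>30: lo,hi=np.percentile(w,[2,98]); L.append((a+4,lo,hi))
        L=[t for t in L if t[2]-t[1]>70]; L=np.array(L); print(L.round(1).tolist()); print('slope',np.polyfit(L[:,0],L[:,1],1),np.polyfit(L[:,0],L[:,2],1))
E
python3 pl.py
```

```text
4.05 [451.3  62.6 147.6] [0.0012 0.7168 0.6973 0.0012]
slab 21996 16.4 ((452.1604919433594, 129.9236297607422), (170.3799285888672, 80.4830322265625), 88.65480041503906) [410.9  44.6  12.1] [494.2 215.3  19.2]
[[84.0, 413.0, 488.8], [92.0, 412.5, 489.5], [100.0, 412.5, 490.0], [108.0, 413.2, 489.9], [116.0, 413.2, 489.8], [124.0, 413.5, 490.4], [132.0, 413.8, 490.3], [140.0, 413.8, 490.8], [148.0, 413.6, 491.5], [156.0, 412.9, 492.5], [164.0, 413.5, 492.0], [172.0, 414.7, 491.6], [180.0, 414.8, 491.4], [188.0, 415.1, 492.0], [196.0, 415.4, 492.2], [204.0, 415.5, 492.3], [212.0, 415.2, 492.6]]
slope [2.23362049e-02 4.10580557e+02] [2.74143064e-02 4.86976397e+02]
handle 2705 49.8 ((452.6366882324219, 155.06959533691406), (15.339049339294434, 59.95558166503906), 88.37147521972656) [422.8 146.7  46. ] [482.5 163.4  52.6]
```

View pics/w2.png

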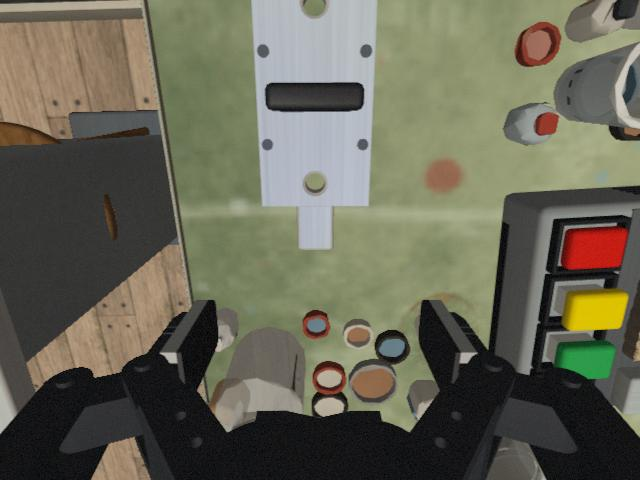

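The wrist view shows the plate fully out of the rack, with the black handle at (315,97). The measurement puts the handle at (452.6, 155). I'll move over it and turn the tool 90°.

Emit:
{"method": "play_rows", "body": {
  "deltas": [
    [0,0.03,0.0,0,0,0,0],
    [0,0.0325,0.0,0,0,0,0],
    [0,0.03,0.0,0,0,0,0],
    [0,0,0,0,0,0,-0.143],
    [0,0,0,0,0,0,-0.143]
  ]
}}

```text
t: 4.55
tool_pos: [452.4, 155.8, 144.5]
eef_rot: [-0.001, 0.607, 0.794, -0.001]
wrist_force: [-0.5, 0.8, -0.3]
opening: 1.003
grasp_force: 0.0
```

Emit:
{"method": "play_rows", "body": {
  "deltas": [
    [0,0,0,0,0,0,-0.143],
    [0,0,0,0,0,0,-0.143],
    [0,0,0,0,0,0,-0.143],
    [0,0,0,0,0,0,-0.143],
    [0,0,0,0,0,0,-0.143]
  ]
}}

```text
t: 5.05
tool_pos: [452.5, 154.9, 144.6]
eef_rot: [-0.001, 0.292, 0.957, -0.0]
wrist_force: [-0.3, -0.1, -0.5]
opening: 1.003
grasp_force: 0.0
```

Emit:
{"method": "play_rows", "body": {
  "deltas": [
    [0,0,0,0,0,0,-0.143],
    [0,0,0,0,0,0,-0.143],
    [0,0,0,0,0,0,-0.143],
    [0,0,0,0,0,0,-0.143],
    [0,0,0,0,0,0,0]
  ]
}}

```text
t: 5.55
tool_pos: [452.6, 154.9, 144.8]
eef_rot: [-0.001, 0.011, 1.0, -0.0]
wrist_force: [0.4, 0.4, 0.1]
opening: 0.997
grasp_force: 0.0
```

```bash
python3 - <<'E'
from h import *
s=arm.observe(); print(s['tool_pos'].round(1),s['eef_rot'].round(4),s['q'].round(3))
from scipy.spatial.transform import Rotation as Ro
w,x,y,z=s['eef_rot']; print(Ro.from_quat([x,y,z,w]).as_matrix().round(4))
E
python3 pl.py | grep -E 'slope|handle'
```

```text
[452.6 154.9 144.8] [-9.000e-04  1.140e-02  9.999e-01 -2.000e-04] [ 0.169  0.012  1.805  0.     1.327 -1.38 ]
[[-9.997e-01  2.270e-02 -1.900e-03]
 [ 2.270e-02  9.997e-01 -3.000e-04]
 [ 1.900e-03 -3.000e-04 -1.000e+00]]
slope [2.68694088e-02 4.08876366e+02] [3.00319218e-02 4.85686420e+02]
handle 1918 49.8 ((451.8892517089844, 155.8463592529297), (15.439047813415527, 58.720237731933594), 88.2376480102539) [422.5 147.3  46. ] [481.3 163.9  52.2]
```

Emit:
{"method": "play_rows", "body": {
  "deltas": [
    [0,0,0,0.02,0,0,0],
    [0,0,0,0.03,0,0,0],
    [0,0,0,0.03,0,0,0],
    [0,0,0,0.018,0,0,0],
    [0,0,0,0.005,0,0,0]
  ]
}}

```text
t: 6.1
tool_pos: [451.7, 154.7, 40.7]
eef_rot: [-0.002, 0.015, 1.0, -0.0]
wrist_force: [0.3, -0.7, 0.8]
opening: 1.001
grasp_force: 0.0
```

Emit:
{"method": "play_rows", "body": {
  "deltas": [
    [0,0,0,0,0,0,0],
    [255,0,0,0,0,0,0],
    [255,0,0,0,0,0,0],
    [255,0,0,0,0,0,0],
    [255,0,0,0,0,0,0]
  ],
  "force": 60
}}

```text
t: 6.6
tool_pos: [453.3, 154.9, 43.5]
eef_rot: [0.0, 0.013, 1.0, 0.0]
wrist_force: [0.2, -0.2, -0.1]
opening: 0.333
grasp_force: 0.0
```

Emit:
{"method": "play_rows", "body": {
  "deltas": [
    [255,0,0,0,0,0,0],
    [255,0,0,0,0,0,0],
    [255,0,0,-0.004,0,0,0],
    [255,0,0,-0.01,0,0,0],
    [255,0,0,0,0,0,0]
  ]
}}

```text
t: 7.1
tool_pos: [453.6, 155.0, 58.3]
eef_rot: [0.001, 0.013, 1.0, 0.0]
wrist_force: [0.7, -1.3, -4.7]
opening: 0.176
grasp_force: 58.8
```

Emit:
{"method": "play_rows", "body": {
  "deltas": [
    [255,0,0,-0.03,0,0,0],
    [255,0,0,-0.04,0,0,0],
    [255,0,0,-0.035,0,0,-0.031],
    [255,0,0,-0.01,0,0,-0.031],
    [255,0,0,0,0,0,0]
  ]
}}

```text
t: 7.6
tool_pos: [453.7, 155.0, 173.7]
eef_rot: [0.002, -0.018, 1.0, 0.0]
wrist_force: [-0.3, -0.0, -4.9]
opening: 0.179
grasp_force: 60.0
```

Emit:
{"method": "play_rows", "body": {
  "deltas": [
    [255,-0.018,-0.012,0,0,0,0],
    [255,-0.028,-0.0185,0,0,0,0],
    [255,-0.032,-0.021,0,0,0,0],
    [255,-0.032,-0.021,0,0,0,0],
    [255,-0.032,-0.021,0,0,0,0]
  ]
}}

```text
t: 8.1
tool_pos: [599.5, 65.1, 170.0]
eef_rot: [-0.001, -0.018, 1.0, 0.0]
wrist_force: [1.0, 0.8, -4.1]
opening: 0.174
grasp_force: 59.8
```

Emit:
{"method": "play_rows", "body": {
  "deltas": [
    [255,-0.032,-0.021,0,0,0,0],
    [255,-0.032,-0.021,0,0,0,0],
    [255,-0.022,-0.0145,0,0,0,0],
    [255,-0.01,-0.0065,0,0,0,0],
    [255,0,0,0,0,0,0]
  ]
}}

```text
t: 8.6
tool_pos: [697.1, 5.9, 169.5]
eef_rot: [-0.001, -0.017, 1.0, 0.0]
wrist_force: [-0.2, 0.7, -5.0]
opening: 0.175
grasp_force: 59.9
```

```bash
cat > hv.py <<'E'
from h import *
from scipy.spatial.transform import Rotation as Ro
s=arm.observe(); p=s['tool_pos']; w,a,b,e=s['eef_rot']; M=Ro.from_quat([a,b,e,w]).as_matrix(); print(s['t'],p.round(1),s['opening']); print(M.round(3).tolist())
import sys; k=sys.argv[1]
for n in("wrist","scene","side"):
    im,d,c,T=snap(n); cv2.imwrite(f"pics/{n}{k}.png",im[...,::-1])
    P=pts(d.astype(float),c,T);x,y,z=P[...,0],P[...,1],P[...,2]
    zt=p[2]-43+16+(2.5 if n=='side' else 0)
    V=cv2.cvtColor(im,cv2.COLOR_RGB2HSV)
    m=(d>0)&(abs(z-zt)<4)&(abs(x-p[0])<60)&(abs(y-p[1])<130)
    q=P[m]; 
    if len(q)<50: print(n,len(q)); continue
    print(n,len(q),'z',np.median(q[:,2]).round(1),cv2.minAreaRect(q[:,:2].astype(np.float32)),q.min(0).round(1),q.max(0).round(1))
    A=np.c_[q[:,:2]-p[:2],np.ones(len(q))]; print(' tilt',np.linalg.lstsq(A,q[:,2],rcond=None)[0].round(4))
E
python3 hv.py 3
```

```text
8.6 [697.1   5.9 169.5] 0.1745504167055414
[[-0.999, -0.034, -0.003], [-0.034, 0.999, 0.0], [0.003, 0.0, -1.0]]
wrist 37120 z 142.3 ((695.4309692382812, -12.177200317382812), (78.18360900878906, 185.9451141357422), 2.014092206954956) [ 653.5 -104.9  138.6] [736.5  81.6 146.5]
 tilt [-3.100000e-03  1.600000e-03  1.422687e+02]
scene 2322 z 142.6 ((696.8871459960938, -11.616790771484375), (83.42159271240234, 187.42684936523438), 2.2858786582946777) [ 652.5 -105.3  138.5] [740.8  81.9 146.5]
 tilt [6.900000e-03 3.900000e-03 1.425283e+02]
side 2283 z 145.8 ((694.09130859375, -10.763992309570312), (81.11490631103516, 189.93002319335938), 1.7875113487243652) [ 651.1 -105.7  141.1] [736.2  83.6 149. ]
 tilt [1.600000e-03 8.000000e-03 1.459486e+02]
```

View pics/wrist3.png

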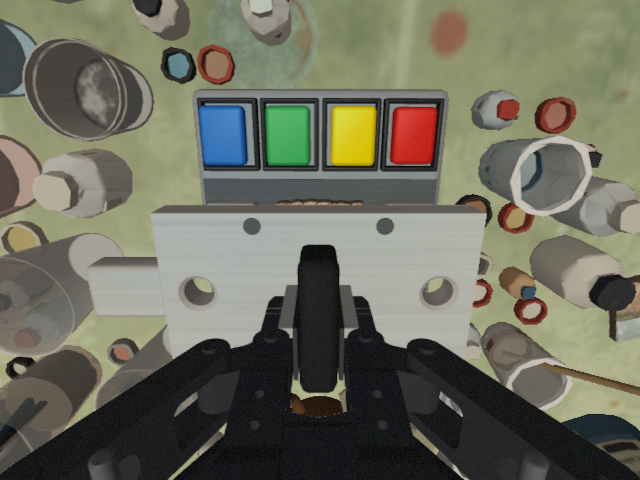

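The wrist view shows the plate held level, with holes at (198,293) and (438,293). The keys from left to right are blue, green, yellow, red. I'll locate the hole centres.

```bash
cat > ho.py <<'E'
from h import *
def holes(n,ztop):
    D=np.load(n+'.npz'); im,d,T=D['im'],D['d'],D['T']; c=get_calibration(n)
    P=pts(d.astype(float),c,T)
    m=((abs(P[...,2]-ztop)<5)&(d>0)).astype(np.uint8)*255
    cs,h=cv2.findContours(m,cv2.RETR_CCOMP,cv2.CHAIN_APPROX_NONE); o=[]
    for cc,hh in zip(cs,h[0]):
        if hh[3]>=0 and cv2.contourArea(cc)>25:
            W=np.array([ray(u,v,ztop,c,T)[:2] for u,v in cc[:,0]],np.float32)
            (a,b),wh,_=cv2.minAreaRect(W)
            if 9<max(wh)<19 : o.append((round(a,1),round(b,1),[round(t,1) for t in wh]))
    print(n,o)
if __name__=='__main__':
    holes('wrist',142.3); holes('scene',142.4); holes('side',145.5)
E
python3 ho.py
```

```text
wrist [(692.5, 61.9, [13.4, 14.6]), (696.2, -51.3, [14.9, 13.3])]
scene []
side [(694.9, -55.7, [8.3, 13.7])]
```

Emit:
{"method": "play_rows", "body": {
  "deltas": [
    [255,-0.0017,0.001,0.004,0,0,0],
    [255,0,0,0.006,0,0,0],
    [255,0,0,0.006,0,0,0],
    [255,0,0,0.003,0,0,0],
    [255,0,0,0,0,0,0]
  ]
}}

```text
t: 9.25
tool_pos: [697.9, 8.3, 152.2]
eef_rot: [-0.001, -0.018, 1.0, 0.0]
wrist_force: [-0.1, -0.8, -4.3]
opening: 0.176
grasp_force: 59.8
```

Emit:
{"method": "play_rows", "body": {
  "deltas": [
    [255,0,0,0.003,0,0,0],
    [255,0,0,0.003,0,0,0],
    [255,0,0,0,0,0,0]
  ]
}}

```text
t: 9.55
tool_pos: [698.1, 8.2, 146.5]
eef_rot: [-0.0, -0.018, 1.0, 0.0]
wrist_force: [0.2, -0.6, -4.6]
opening: 0.178
grasp_force: 59.8
```

Emit:
{"method": "play_rows", "body": {
  "deltas": [
    [255,0,0,0.003,0,0,0],
    [255,0,0,0.003,0,0,0],
    [255,0,0,0,0,0,0]
  ]
}}

```text
t: 9.85
tool_pos: [698.1, 8.2, 140.4]
eef_rot: [-0.0, -0.018, 1.0, 0.0]
wrist_force: [-0.3, -0.5, -5.0]
opening: 0.174
grasp_force: 59.8
```

```bash
python3 - <<'E'
from h import *
im,d,c,T=snap("wrist"); cv2.imwrite("pics/w4.png",im[...,::-1]); s=arm.observe(); print(s['tool_pos'].round(1),s['wrist_force'].round(1),s['torque'].round(2))
E
```

```text
[698.2   8.2 140.6] [ 0.1  0.  -5.1] [ 0.03  0.02 -0.02]
```

View pics/w4.png

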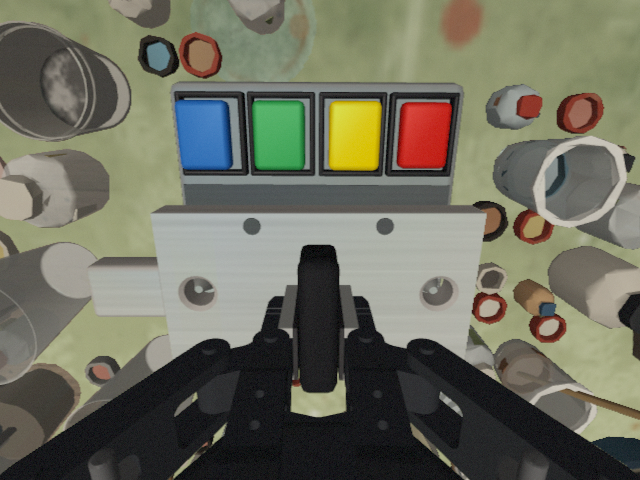

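The pin tips show inside both holes, at about (201,290) and (436,290), and there is no contact force. I'll keep lowering.

Emit:
{"method": "play_rows", "body": {
  "deltas": [
    [255,0,0,0.004,0,0,0],
    [255,0,0,0.004,0,0,0],
    [255,0,0,0.004,0,0,0],
    [255,0,0,0,0,0,0]
  ]
}}

```text
t: 10.3
tool_pos: [697.9, 8.2, 128.0]
eef_rot: [-0.001, -0.018, 1.0, 0.0]
wrist_force: [-0.7, -0.5, -3.6]
opening: 0.175
grasp_force: 59.8
```

Emit:
{"method": "play_rows", "body": {
  "deltas": [
    [255,0,0,0.003,0,0,0],
    [255,0,0,0.003,0,0,0],
    [255,0,0,0.002,0,0,0],
    [255,0,0,0,0,0,0]
  ]
}}

```text
t: 10.7
tool_pos: [698.1, 8.2, 120.5]
eef_rot: [-0.0, -0.018, 1.0, 0.0]
wrist_force: [-0.2, 0.3, -5.3]
opening: 0.17
grasp_force: 59.8
```

Emit:
{"method": "play_rows", "body": {
  "deltas": [
    [255,0,0,0.001,0,0,0],
    [255,0,0,0.001,0,0,0],
    [255,0,0,0,0,0,0]
  ]
}}

```text
t: 11.0
tool_pos: [698.2, 8.2, 118.8]
eef_rot: [-0.0, -0.018, 1.0, 0.0]
wrist_force: [-0.2, -0.1, -4.4]
opening: 0.175
grasp_force: 59.8
```

Emit:
{"method": "play_rows", "body": {
  "deltas": [
    [255,0,0,0.001,0,0,0],
    [255,0,0,0,0,0,0]
  ]
}}

```text
t: 11.2
tool_pos: [698.2, 8.2, 117.8]
eef_rot: [-0.0, -0.018, 1.0, 0.0]
wrist_force: [-0.2, -0.2, -4.7]
opening: 0.174
grasp_force: 59.8
```

Emit:
{"method": "play_rows", "body": {
  "deltas": [
    [255,0,0,0.001,0,0,0],
    [255,0,0,0,0,0,0]
  ]
}}

```text
t: 11.4
tool_pos: [698.3, 8.2, 117.5]
eef_rot: [0.0, -0.018, 1.0, -0.0]
wrist_force: [-3.3, 0.7, 2.0]
opening: 0.172
grasp_force: 60.6
```

Contact at the expected height. Releasing and lifting clear.

Emit:
{"method": "play_rows", "body": {
  "deltas": [
    [100,0,0,0,0,0,0],
    [0,0,0,0,0,0,0],
    [0,0,0,0,0,0,0],
    [0,0,0,0,0,0,0],
    [0,0,0,0,0,0,0]
  ]
}}

```text
t: 11.9
tool_pos: [698.3, 8.2, 117.0]
eef_rot: [0.0, -0.018, 1.0, -0.0]
wrist_force: [0.3, 0.4, 0.5]
opening: 0.994
grasp_force: 0.0
```

Emit:
{"method": "play_rows", "body": {
  "deltas": [
    [0,0,0,-0.01,0,0,0],
    [0,0,0,-0.03,0,0,0],
    [0,0,0,-0.04,0,0,0],
    [0,0,0,-0.02,0,0,0],
    [0,0,0,0,0,0,0]
  ]
}}

```text
t: 12.4
tool_pos: [699.2, 8.1, 221.7]
eef_rot: [0.003, -0.018, 1.0, -0.0]
wrist_force: [-0.4, -0.1, -0.5]
opening: 1.0
grasp_force: 0.0
```

```bash
cat > fin.py <<'E'
from h import *
s=arm.observe(); p=s['tool_pos']; print(s['t'],p.round(1),s['eef_rot'].round(4),s['opening'])
for n in("wrist","scene","side"):
    im,d,c,T=snap(n); cv2.imwrite(f"pics/{n}5.png",im[...,::-1])
    P=pts(d.astype(float),c,T);x,y,z=P[...,0],P[...,1],P[...,2]
    hsv=cv2.cvtColor(im,cv2.COLOR_RGB2HSV);H,S,V=[hsv[...,i].astype(int) for i in range(3)]
    q=P[(d>0)&(abs(z-90-(2.5 if n=='side' else 0))<5)&(abs(x-697)<48)&(abs(y-7)<80)&(S<70)&(V>90)]
    print(n,'slab',len(q),np.median(q,0).round(1),q.min(0).round(1),q.max(0).round(1),cv2.minAreaRect(q[:,:2].astype(np.float32)))
    A=np.c_[q[:,:2]-[697,7],np.ones(len(q))]; print(' tilt',np.linalg.lstsq(A,q[:,2],rcond=None)[0].round(4))
    reg=(d>0)&(z>62)&(z<95)&(x>590)&(x<660)&(abs(y)<110)
    for nm,lo,hi in(("red",0,6),("yel",22,34),("grn",45,75),("blu",100,125)):
        m=reg&(S>130)&(V>60)&(H>=lo)&(H<=hi)
        if m.sum()>20:
            zz=P[m]; zt=np.percentile(zz[:,2],80); w=zz[abs(zz[:,2]-zt)<3]; print(' ',nm,len(w),((w.min(0)+w.max(0))/2).round(1),zt.round(1))
E
python3 fin.py
```

```text
12.4 [699.2   8.1 221.7] [ 3.000e-03 -1.810e-02  9.998e-01 -3.000e-04] 1.0002765203379274
wrist slab 17508 [692.3   2.6  90.3] [654.8 -73.   85. ] [740.2  84.3  94.2] ((697.6760864257812, 4.9641876220703125), (80.7667465209961, 156.47019958496094), 2.009873867034912)
 tilt [1.80000e-03 9.00000e-04 9.02474e+01]
  red 1566 [623.7  61.1  74.2] 74.8
  yel 1690 [624.9  23.6  84.1] 84.9
  grn 1643 [626.2 -14.8  84.1] 84.8
  blu 1682 [627.6 -52.3  84.1] 84.7
scene slab 2127 [687.2 -12.9  90. ] [655.6 -73.   85. ] [742.   85.   94.9] ((698.6107788085938, 5.220985412597656), (83.6278305053711, 156.99072265625), 1.9443401098251343)
 tilt [1.41000e-02 3.10000e-03 8.99278e+01]
  red 173 [624.   60.1  73.4] 74.2
  yel 205 [626.2  23.1  83.8] 84.2
  grn 207 [625.7 -16.3  83.6] 84.4
  blu 237 [627.  -53.3  83.6] 84.2
side slab 1954 [688.5 -25.5  92.6] [653.3 -73.   87.5] [738.9  85.7  97.5] ((696.5320434570312, 6.482635498046875), (81.6432876586914, 158.99171447753906), 2.1871206760406494)
 tilt [5.00000e-04 5.80000e-03 9.26445e+01]
  red 113 [622.   62.1  76.8] 77.6
  yel 188 [623.2  22.   86.5] 87.2
  grn 209 [624.3 -16.2  86.5] 87.0
  blu 246 [625.9 -53.5  86.7] 87.1
```

The slab top reads 90 mm, so the plate is home and level. Next I'll close the fingers and move over the green key at (625.5, -15).

Emit:
{"method": "play_rows", "body": {
  "deltas": [
    [255,0.02,-0.005,0,0,0,0],
    [255,0.0295,-0.0075,0,0,0,0],
    [255,0.028,-0.0075,0,0,0,0],
    [255,0,0,0,0,0,0],
    [255,0,0,0,0,0,0]
  ]
}}

```text
t: 13.05
tool_pos: [621.2, -14.7, 216.6]
eef_rot: [-0.0, -0.018, 1.0, 0.0]
wrist_force: [0.7, -0.7, -0.2]
opening: 0.142
grasp_force: 0.0
```

Emit:
{"method": "play_rows", "body": {
  "deltas": [
    [255,0,0,0.02,0,0,0],
    [255,0,0,0.03,0,0,0],
    [255,0,0,0.03,0,0,0],
    [255,0,0,0.015,0,0,0],
    [255,0,0,0,0,0,0]
  ]
}}

```text
t: 13.55
tool_pos: [621.0, -14.3, 119.6]
eef_rot: [-0.002, -0.018, 1.0, 0.0]
wrist_force: [0.1, -0.9, 0.4]
opening: -0.001
grasp_force: 0.0
```

```bash
python3 - <<'E'
from h import *
s=arm.observe(); print(s['tool_pos'].round(1),s['opening'])
im,d,c,T=snap("side"); im2=snap("scene")[0]
cv2.imwrite("pics/k.png",np.hstack([cv2.resize(im[180:340,260:460],(400,320)),cv2.resize(im2[180:340,330:530],(400,320))])[...,::-1])
E
```

```text
[621.  -14.3 119.6] -0.0013513636233565061
```

View pics/k.png

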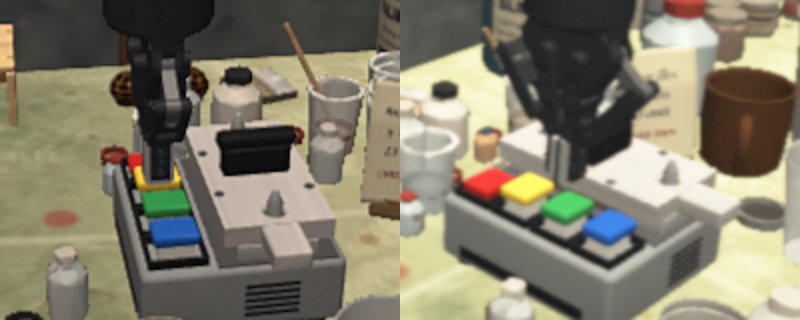

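The fingers stand above the green key, and the plate is seated with its pins showing through. Pressing down in small steps.

Emit:
{"method": "play_rows", "body": {
  "deltas": [
    [255,-0.002,0,0.005,0,0,0],
    [255,0,0,0.005,0,0,0],
    [255,0,0,0.003,0,0,0],
    [255,0,0,0.002,0,0,0],
    [255,0,0,0,0,0,0]
  ]
}}

```text
t: 14.15
tool_pos: [623.4, -14.5, 106.8]
eef_rot: [-0.0, -0.018, 1.0, 0.0]
wrist_force: [0.4, -0.8, 0.1]
opening: 0.002
grasp_force: 0.0
```

Emit:
{"method": "play_rows", "body": {
  "deltas": [
    [255,0,0,0.002,0,0,0],
    [255,0,0,0.002,0,0,0],
    [255,0,0,0.002,0,0,0],
    [255,0,0,0.001,0,0,0],
    [255,0,0,0,0,0,0]
  ]
}}

```text
t: 14.65
tool_pos: [623.6, -14.5, 99.9]
eef_rot: [0.0, -0.018, 1.0, -0.0]
wrist_force: [0.9, 0.3, -0.2]
opening: 0.0
grasp_force: 0.7
```

Emit:
{"method": "play_rows", "body": {
  "deltas": [
    [255,0,0,0.002,0,0,0],
    [255,0,0,0.002,0,0,0],
    [255,0,0,0,0,0,0]
  ]
}}

```text
t: 14.95
tool_pos: [623.3, -14.5, 95.4]
eef_rot: [-0.0, -0.018, 1.0, 0.0]
wrist_force: [-0.1, 0.1, -0.5]
opening: 0.002
grasp_force: 0.0
```

Emit:
{"method": "play_rows", "body": {
  "deltas": [
    [255,0,0,0.0015,0,0,0],
    [255,0,0,0.001,0,0,0],
    [255,0,0,0,0,0,0]
  ]
}}

```text
t: 15.25
tool_pos: [623.4, -14.5, 93.2]
eef_rot: [-0.0, -0.018, 1.0, 0.0]
wrist_force: [0.2, -0.3, -0.6]
opening: 0.002
grasp_force: 0.0
```

```bash
python3 fin.py | grep -vE 'tilt|slab'
```

```text
15.25 [623.4 -14.5  93.2] [-2.000e-04 -1.810e-02  9.998e-01  0.000e+00] 0.0017000414284959221
  red 3901 [623.3  60.6  84. ] 84.7
  yel 3413 [623.4  22.8  83.9] 84.6
  grn 874 [614.4 -15.3  74.3] 74.4
  blu 3482 [626.6 -52.6  83.8] 84.6
  red 180 [625.5  59.9  83.6] 84.3
  yel 193 [625.3  21.2  83.6] 84.2
  grn 110 [626.1 -16.1  73.6] 73.9
  blu 230 [627.  -53.5  83.5] 84.3
  red 57 [610.7  59.9  86.9] 86.9
  yel 43 [623.2  21.9  86.5] 87.2
  grn 78 [624.4 -15.2  76.7] 77.3
  blu 244 [625.8 -54.   86.2] 87.0
```

Green is latched and red has popped up. Retreating.

Emit:
{"method": "play_rows", "body": {
  "deltas": [
    [255,0,0,-0.01,0,0,0],
    [255,0,0,-0.03,0,0,0],
    [255,0,0,-0.04,0,0,0],
    [255,0,0,-0.03,0,0,0],
    [255,0,0,0,0,0,0]
  ]
}}

```text
t: 15.9
tool_pos: [624.9, -14.7, 209.1]
eef_rot: [0.004, -0.018, 1.0, -0.001]
wrist_force: [-0.4, 0.4, 0.5]
opening: -0.001
grasp_force: 0.0
```

```bash
python3 fin.py
```

```text
15.9 [624.9 -14.7 209.1] [ 3.600e-03 -1.810e-02  9.998e-01 -6.000e-04] -0.0011123016781649966
wrist slab 8907 [678.   29.   90.2] [654.2 -73.   85.1] [725.5  83.9  94.9] ((691.7310791015625, 4.795936584472656), (70.5905532836914, 156.52401733398438), 1.721755862236023)
 tilt [8.00000e-03 1.50000e-03 9.02405e+01]
  red 1379 [623.1  60.5  84.3] 84.8
  yel 1413 [624.4  23.2  84.2] 84.8
  grn 1285 [625.7 -14.9  74. ] 74.7
  blu 1378 [626.7 -52.4  84.3] 84.7
scene slab 2111 [686.9 -12.   90. ] [654.8 -72.6  85.1] [742.6  84.1  95. ] ((698.291015625, 5.1640777587890625), (85.01177215576172, 156.63650512695312), 2.8877360820770264)
 tilt [1.3600e-02 2.9000e-03 8.9944e+01]
  red 184 [624.6  60.4  83.5] 84.3
  yel 208 [626.3  22.2  83.4] 84.3
  grn 209 [625.1 -15.8  73.5] 74.4
  blu 235 [627.  -53.6  83.5] 84.3
side slab 1945 [688.6 -25.4  92.6] [653.5 -72.9  87.6] [738.4  85.5  97.4] ((696.2701416015625, 6.448326110839844), (81.40927124023438, 159.2919464111328), 1.6916625499725342)
 tilt [-1.60000e-03  4.60000e-03  9.26252e+01]
  red 176 [621.7  59.9  86.4] 87.2
  yel 192 [623.3  22.1  86.6] 87.1
  grn 180 [624.2 -15.2  76.6] 77.4
  blu 244 [625.9 -53.   86.1] 86.9
```

```bash
python3 -c "
from plant import arm; print(arm.hand_in())"
```

```text
the job is handed in; nothing more can be done
None
```

The job is handed in, with no verdict shown: before hand-in the cameras showed the plate released and home on both pins, green latched down, the other three keys up and the arm clear of everything; I didn't re-measure the tape roll, but the arm never came near it.

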